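Spoon into the baby steriliser box

ROBOT

A 6-joint arm with a two-finger parallel gripper is mounted at the origin on the work surface. World frame = base frame: x ahead of the robot, y to its left, z up, the work surface at z = 0. Lengths are in mm, angles in rad, forces in N, time in s.
With the tool pointing down it reaches from about 325 to 775 mm from the base axis. Payload 5.5 kg.
Tool frame: the origin (TCP) lies at the very end of the fingers, on their centre line; the grasp point (between the pads) lies behind it (r.grip_depth is the y of the grasp point in the tool frame, in mm); y points along the fingers, x is the direction in which the jaws open and shut, and the axes are right-handed (so a half turn about y gives the same grasp; the last joint's range is limited). The gripper opens to 88 mm and grips with 3 to 60 N. Pads are 20 mm wide; open, the fingers measure 115 mm over their backs; the gripper's body (75 mm by 178 mm) begins 61 mm behind the grasp point.
Start: joints at [-1.183, 0.091, 1.231, -0, 1.82, -0.057], TCP at [258.168, -541.632, 222.631] pointing down, gripper open.
Joint ranges: [-2.87, 2.87], [-0.86, 2.18], [0.17, 2.46], [-1.51, 4.65], [0.06, 2.69], [-2.65, 2.65]. Speed limits (rad/s): [2.57, 2.57, 3.01, 3.14, 3.14, 3.14].

INTERFACE

Orientations are given as a unit quaternion [x, y, z, w].
In Python, from workcell import r, eyes gives the robot as it stands.
- The arm moves only by the tool apply_moves, never from a script. Its argument "steps" is one flat list of numbers, 5 for each row, row after row: the shift along the tool's x, y, z in cm, then the turn about the tool's y in rad, then the finger opening in cm, from 0 to 8.78. In form: [x, y, z, yaw, hand, x, y, z, yaw, hand, ...]. A call has 1 to 8 rows; each row is the pose to reach, as a shift and turn from the pose commanded when the call began, along the tool's axes at that moment; what a row does not reach only later rows make up. A row lasts 1/8 s, in which the tool goes at most 62.5 mm and 10.7 degrees, less where a joint would pass 70% of its speed; a pose out of reach is approached as far as the arm can. A call with a gripper value outside its range is refused whole. The fingers move at their own pace and stop on an object; the grip force is fixed at half the most. Time passes only in rows, so rows that repeat a pose let the fingers close. It gives the time, the measured TCP pose, the force and the opening at its end, in the units of the state.
- r.get_obs(): the state, without advancing time (a new reading comes with each control period).
- eyes.camera(name): name is "scene" or "top"; returns the picture (384x512x3 uint8, red, green, blue); there is no depth.
- eyes.camera_params(name): a dict with "intrinsics" (3x3 intrinsics, pixels), "position" and "attitude" of the camera in the world. Camera axes: x right, y down, z forward; pixel columns grow to the right and rows downward; lengths in mm; the calibration is good to about 2 mm. A picture is of the moment at which its call begins. camera_params takes no time and is no camera call.
- r.sign_off(): hands the job in, once; it reports no verdict.
The state is a dict: "clock": time; "joint_pos": joint angles; "dq": joint speeds; "joint_efforts": joint torques, N m; "tool_pos": TCP position; "eef_rot": TCP orientation; "contact_force": force on the tool from outside, world axes, zero at the start; "wrist_torque": the same for the moment, N m; "opening": finger opening in mm.
Only numpy, scipy, OpenCV 4.12 (cv2) and the standard library are available. Lean on these libraries where they do the work, as an engineer would, in place of code of your own. Each camera call takes 0.05 s, during which the arm holds its last target. There are 200 camera calls.

TASK

Free the lid of the white sterilising box by pinching its two green buttons together, lift it off and lay it flat on the blue mat, feet down, letting go of it. Lay the yellow-handled spoon on the floor of the box, then take up the lid again by the two plain white sides of its grip block, leaving the green buttons alone, and press it down on the box until both catches have snapped and it sits fully home. Do not disturb anything else on the table.

Things in the scene. Friction and masses are not known exactly. Their poses are not given: they have to be found in the camera images.
- box: White sterilising box, open-topped under its lid, fixed to the table: 176 (x) x 116 (y) x 64 mm high outside, walls and floor 4 mm. Origin at the centre of its underside; x runs along its length, z up. Inside the middle of each long (y) wall a grey keeper lip, 50 mm long, stands 5 mm inward, from 52 to 60 mm above the origin. A blue stripe runs along each long wall.
- box_mouth (a point): Centre of the box's mouth, level with its rim, 64 mm above the box's origin.
- box_floor (a point): Centre of the box's inner floor (168 x 108 mm), 4 mm above the box's origin.
- lid: Loose white lid of the box, about 0.18 kg: plate 180 (x) x 120 (y) x 5 mm. Origin at the centre of the plate's underside, x along its length, z up. Home on the box the origin is 64 mm above the box's origin, axes along the box's (it fits equally turned half round), and two sprung catches hold it down (about 1 mm of play).
- lid_foot (a point): Tip of one of the lid's four tapered feet, 30 mm below the lid's origin; feet at 75.5 mm (x) and 45.5 mm (y) either way, 14 mm thick, 4 mm at the tip. They stand inside the box's corners with 1.5 mm of play, and carry the lid upright on a flat surface, origin 30 mm above it.
- lid_grip (a point): Middle of the white grip block in the centre of the lid, 28 mm above the lid's origin. The block is 44 (x) x 40 (y) mm and reaches 41 mm above the lid's origin; its two plain faces look to +x and -x, a green button stands out of each y face.
- lid_catch (a point): Catch of the +y button, under the lid, 14 mm below the lid's origin (one mirrored at -y). Its sloped nose meets the box's keeper lip when the lid is about 20 mm above home; pressed straight down with 6 to 15 N both catches spring in and pass the lip about 12 mm above home, then slide down it and snap out under it as the lid comes home.
- btn_left (a joint): Travel in m of the green button on the lid's +y side: 0 = sprung out, 0.008 = fully pressed towards the middle of the block. It needs 2.3 N to start and 4.7 N fully in; it carries the catch on its own side, which clears its keeper at about 0.004 to 0.0055.
- btn_right (a joint): Travel in m of the green button on the lid's -y side; as btn_left, mirrored.
- face_left (a point): Centre of the outer face of the +y button, which is 28 mm wide (x) and 30 mm high (8 to 38 mm above the lid's origin). With both buttons out their faces are 62 mm apart along the lid's y, both pressed 46 mm. A thin green strip 6 mm above the lid's origin lies on the plate beside each button.
- face_right (a point): Centre of the outer face of the -y button.
- mat: Thin blue mat 240 (x) x 170 (y) x 3 mm fixed on the table. Origin at the centre of its underside, x along its length.
- spoon: Loose feeding spoon, 140 mm long along x, lying flat, 40 g: yellow handle 70 mm long, 13 mm wide, 11 mm high towards -x, thin steel neck and a steel bowl 32 mm across, 10 mm high, towards +x. Origin mid-length on its underside, z up.
- spoon_grip (a point): Point on the yellow handle to grip, 10 mm from the spoon's middle towards -x, 5.5 mm above its underside.
- clip: Green plastic bib clip 62 x 22 x 20 mm, a bystander near the spoon. Origin at the centre of its underside.
- bottle: Clear feeding bottle with white collar, 60 mm across, 172 mm tall, standing at the back; a bystander. Origin at its underside.
- brush: Blue bottle brush 235 mm long, 40 mm thick at its head, lying across the table beyond the spoon and clip; a bystander. Origin near its middle on its underside, head towards its +x.
- mug: Blue mug 76 mm across, 80 mm tall at the back; a bystander.
Not all that is in view belongs to the job. There is more than one size of the spoon; the one meant has the size given above.

How it is judged (in metres and radians):
On the way, in this order (a step that is already met when the one before it is completed fails the run):
1. both green buttons are pinched in while the lid is on the box (value of joint each of btn_left, btn_right above 0.0035 m and horizontal distance between lid and box below 0.008 m and z of lid in the frame of box below 0.075 m), for 0.05 s.
2. the lid lies flat on the blue mat, feet down, let go (x of lid in the frame of mat between -0.07 and 0.07 m and y of lid in the frame of mat between -0.06 and 0.06 m and z of lid in the frame of mat between 0.03 and 0.036 m and angle between lid's own z axis and vertical below 0.06 rad and contact force between lid and the fingers below 0.1 N and linear speed of lid below 0.03 m/s), for 0.2 s.
3. the spoon lies on the floor of the box, let go (x of spoon in the frame of box between -0.084 and 0.084 m and y of spoon in the frame of box between -0.054 and 0.054 m and z of spoon in the frame of box below 0.02 m and contact force between spoon and the fingers below 0.1 N and linear speed of spoon below 0.03 m/s), for 0.2 s.
4. the lid is lifted off the mat again with the green buttons left out (height (world z) of lid above 0.07 m and value of joint each of btn_left, btn_right below 0.002 m and contact force between lid and the fingers above 0.5 N), for 0.2 s.
At the end, for the whole second after the job is handed in: The lid is home and caught on the box: its origin 61 to 66.5 mm above the box's, within 5 mm sideways and 0.06 rad lengthwise, level within 0.05 rad, both buttons out (under 2 mm); the spoon's middle is inside the box within 20 mm of the box's underside; everything is still and let go (z of lid in the frame of box between 0.061 and 0.0665 m and horizontal distance between lid and box below 0.005 m and angle between the x axis of lid and the x axis of box, either way round below 0.06 rad and angle between lid's own z axis and vertical below 0.05 rad and value of joint each of btn_left, btn_right below 0.002 m and x of spoon in the frame of box between -0.084 and 0.084 m and y of spoon in the frame of box between -0.054 and 0.054 m and z of spoon in the frame of box below 0.02 m and contact force between lid and the fingers below 0.1 N and linear speed of each of lid, spoon below 0.02 m/s); the robot touches nothing.
It fails at once if the clip or brush is moved by more than 3 cm or tipped over (distance of any of clip, brush from where it was at the start of the episode above 0.03 m or angle between any of clip, brush's own z axis and vertical above 0.5 rad).
It fails at once if the bottle or mug is moved by more than 3 cm or tipped over (distance of any of bottle, mug from where it was at the start of the episode above 0.03 m or angle between any of bottle, mug's own z axis and vertical above 0.5 rad).
It also fails if it takes over 72 s, if anything falls off the work surface, if the arm or the gripper's body presses on something with over 40 N, if the wrist force passes 120 N, or if a joint passes its speed limit or range.

## Working session

There is one attempt and no reset: what is moved stays moved. The work goes in short steps, Python scripts to look and compute and a tool call to move; the robot and the scene stay as the last step left them, time stands still between calls to the robot, and variables do not carry over. Pictures are saved under pics/ and viewed, about 8 in all and at most 12, crops included, and the job is handed in when it is done.

Besides the shell and the picture viewer there is one more tool, called after "Emit:" as name(argument=value, ...), one argument or row to a line, values as JSON. apply_moves: Moves the arm, as the interface text tells. Its arguments: {"type":"object","properties":{"steps":{"type":"array","items":{"type":"number"}}},"required":["steps"]}

```bash
mkdir -p pics; ls
python3 - <<'E'
from workcell import r, eyes
import cv2, numpy as np
np.set_printoptions(precision=4,suppress=True)
print(r.get_obs(), r.grip_depth)
for n in("scene","top"):
    print(n,eyes.camera_params(n))
    im=eyes.camera(n); cv2.imwrite(f"pics/{n}0.png",im[:,:,::-1])
E
```

```text
pics
{'clock': 0.0, 'joint_pos': array([-1.1827,  0.0919,  1.2319, -0.    ,  1.8197, -0.0567]), 'dq': array([-0.001 , -0.0004,  0.0002, -0.0011,  0.0005, -0.0013]), 'joint_efforts': array([  0.0026, -44.6445, -40.6443,   0.0699,   0.0294,  -0.0002]), 'tool_pos': array([ 258.0487, -541.3775,  221.5201]), 'eef_rot': array([-0.5976,  0.3779, -0.3769,  0.5983]), 'contact_force': array([-1.3829, -0.1793, -0.1943]), 'wrist_torque': array([-0.0061, -0.0002, -0.0567]), 'opening': 87.70359130346108} -18.700000000000003
scene {'intrinsics': array([[397.5537,   0.    , 255.2687],
       [  0.    , 397.5537, 195.4896],
       [  0.    ,   0.    ,   1.    ]]), 'position': array([ 941.4911, -500.6622,  816.7383]), 'attitude': array([ 0.8826,  0.3166, -0.1176, -0.327 ])}
top {'intrinsics': array([[488.1892,   0.    , 255.8637],
       [  0.    , 488.1892, 192.2073],
       [  0.    ,   0.    ,   1.    ]]), 'position': array([ 315.1772,   16.3516, 1160.4387]), 'attitude': array([ 0.7104, -0.697 ,  0.0755, -0.0616])}
```

View pics/top0.png

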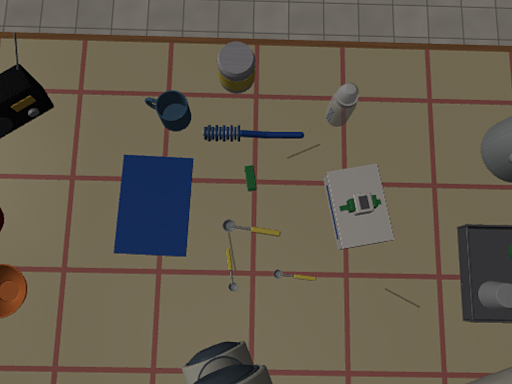

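View pics/scene0.png

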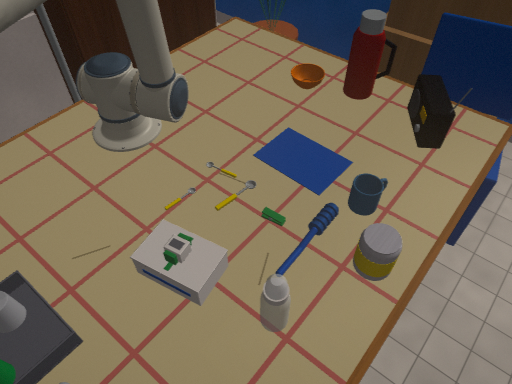

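Top view: box with lid at about (360,205), mat at (154,205). There are three spoon candidates: A, bowl (229,225) to handle end (280,232); B, bowl (233,287), handle about (230,258); C, (278,273)–(315,278). I'll measure their lengths and enlarge that area.

```bash
cat > h.py <<'E'
from workcell import r, eyes
import cv2, numpy as np
from scipy.spatial.transform import Rotation as R
np.set_printoptions(precision=2,suppress=True)
def cam(n):
    p=eyes.camera_params(n); return p["intrinsics"],np.array(p["position"]),R.from_quat(p["attitude"]).as_matrix()
def ray(n,uv,z):
    K,t,M=cam(n); d=M@np.linalg.solve(K,[uv[0],uv[1],1]); return t+d*(z-t[2])/d[2]
def proj(n,P):
    K,t,M=cam(n); q=(np.atleast_2d(P)-t)@M@K.T; return q[:,:2]/q[:,2:]
E
python3 - <<'E'
from h import *
a=cv2.imread("pics/top0.png"); s=cv2.imread("pics/scene0.png")
t=cv2.resize(a[150:300,205:405],None,fx=4,fy=4,interpolation=cv2.INTER_CUBIC); cv2.imwrite("pics/crop1.png",t)
for nm,p,q in(("A",(224,224),(280,233)),("B",(234,290),(229,230)),("C",(274,273),(315,278))):
    P,Q=ray("top",p,5),ray("top",q,5); print(nm,P,Q,np.linalg.norm(P-Q))
hsv=cv2.cvtColor(a,cv2.COLOR_BGR2HSV)
m=cv2.inRange(hsv,(105,150,60),(125,255,255))
c=max(cv2.findContours(m,0,2)[0],key=cv2.contourArea)
pts=np.array([ray("top",x[0],3)[:2] for x in c],np.float32); print("mat",cv2.minAreaRect(pts))
my=cv2.inRange(hsv,(22,150,120),(35,255,255))
for c in cv2.findContours(my,0,2)[0]:
    if cv2.contourArea(c)>25:
        pts=np.array([ray("top",x[0],8)[:2] for x in c],np.float32); print("yel",c.mean((0,1)),cv2.minAreaRect(pts))
E
```

```text
A [464.    69.87   5.  ] [445.1  -63.64   5.  ] 134.84721272273705
B [310.5   42.18   5.  ] [449.91  57.6    5.  ] 140.25576477161698
C [351.04 -50.28   5.  ] [ 341.18 -146.34    5.  ] 96.55985367289163
mat ((508.7986145019531, 238.79754638671875), (167.1566619873047, 237.1271514892578), 88.19622039794922)
yel [304.83 277.  ] ((343.1391906738281, -121.3912582397461), (45.04804229736328, 6.09205961227417), 83.50554656982422)
yel [228.5  259.42] ((381.64569091796875, 56.973388671875), (46.724281311035156, 5.49648380279541), 8.773999214172363)
yel [263.67 230.43] ((449.8197021484375, -27.091434478759766), (64.65756225585938, 8.831289291381836), 82.54622650146484)
```

View pics/crop1.png

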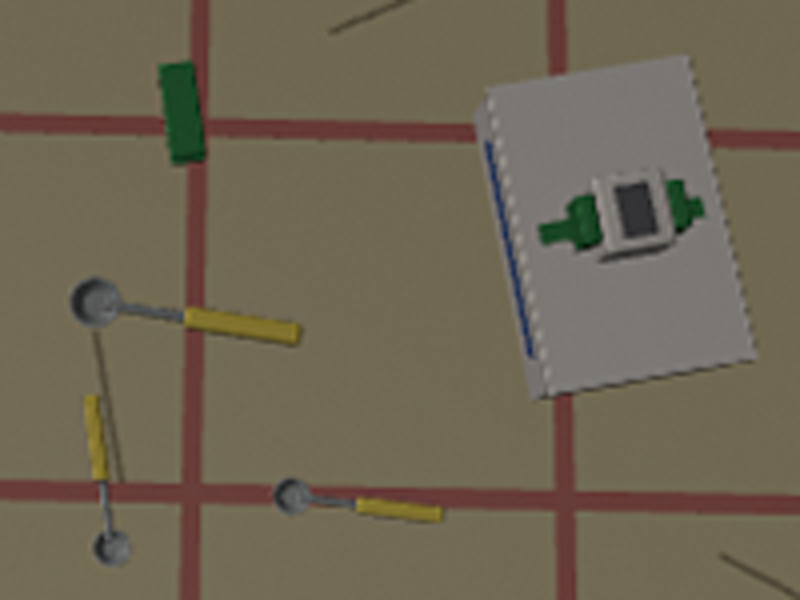

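The crop settles it: A (bowl at crop (95,302), handle 65–70 mm, about 140 mm overall) is the spoon meant. B and C are about 97 mm long; B's upper line is a table streak. Next, the lid pose.

```bash
cat >> h.py <<'E'
def tool():
    o=r.get_obs(); return np.array(o["tool_pos"]),R.from_quat(o["eef_rot"]).as_matrix()
def delta(goal):
    p,M=tool(); return M.T@(np.array(goal)-p)/10   # cm in tool axes
def fit2d(obj,pts):
    a=np.array(obj)[:,:2];b=np.array(pts)[:,:2];ca,cb=a.mean(0),b.mean(0)
    U,S,V=np.linalg.svd((b-cb).T@(a-ca)); Q=U@np.diag([1,np.linalg.det(U@V)])@V
    return cb-Q@ca,np.arctan2(Q[1,0],Q[0,0]),b-(cb+(a-ca)@Q.T)
E
python3 - <<'E'
from h import *
c=np.array([(487,90),(688,57),(755,357),(547,395)])/4-.4+np.array([205,150])
P=[ray("top",x,69) for x in c]; print(np.array(P))
obj=[(90,60),(90,-60),(-90,-60),(-90,60)]
t,y,e=fit2d(obj,P); print(t,y,e)
s=cv2.imread("pics/scene0.png")
Q=np.array([[np.cos(y),-np.sin(y)],[np.sin(y),np.cos(y)]])
X=np.array([list(t+Q@np.array(o))+[69] for o in obj]); uv=proj("scene",X); print(uv)
x0,y0=120,215
k=cv2.resize(s[y0:y0+90,x0:x0+120],None,fx=6,fy=6,interpolation=cv2.INTER_CUBIC)
for u in uv: cv2.drawMarker(k,tuple(int(v) for v in ((u-[x0,y0]+.5)*6)),(0,0,255),cv2.MARKER_CROSS,10,1)
cv2.imwrite("pics/crop2.png",k)
p,M=tool(); print(M)
E
```

```text
[[ 580.71 -165.14   69.  ]
 [ 602.94 -282.21   69.  ]
 [ 429.62 -314.7    69.  ]
 [ 406.12 -196.86   69.  ]]
[ 504.84 -239.72] 0.18553851738306978 [[-1.52 -0.99]
 [-1.43 -0.11]
 [ 2.16  0.6 ]
 [ 0.8   0.5 ]]
[[227.01 248.1 ]
 [196.47 291.32]
 [128.52 255.16]
 [162.17 217.17]]
[[ 0.43 -0.    0.9 ]
 [-0.9   0.    0.43]
 [-0.   -1.    0.  ]]
```

View pics/crop2.png

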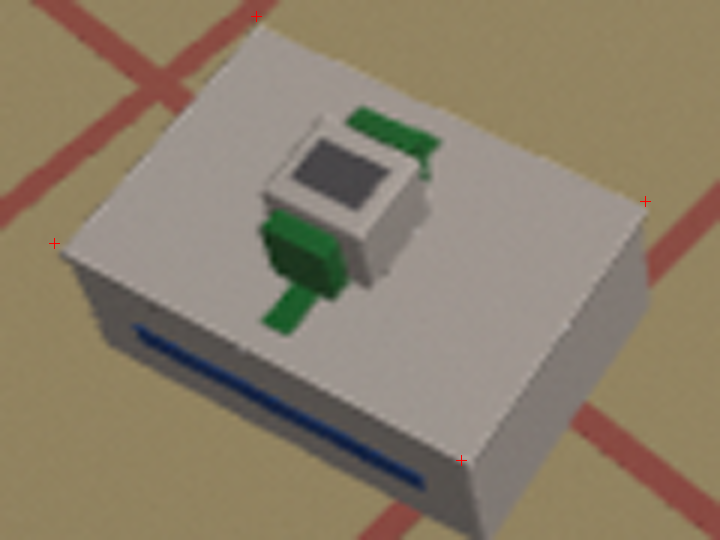

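Fitted corners sit about 1 px up-left of the true corners in the scene view: (262,27), (63,252), (647,208), (468,460) in the crop. I'll fit both cameras jointly.

Run:
```python
from h import *
from scipy.optimize import least_squares
obj=np.array([(90,60),(90,-60),(-90,-60),(-90,60)],float)
top=np.array([(487,90),(688,57),(755,357),(547,395)])/4-.4+np.array([205,150])
sc=np.array([(647,208),(468,460),(63,252),(262,27)])/6-.4+np.array([120,215])
def X(p,o,z): 
    c,s=np.cos(p[2]),np.sin(p[2]); return np.c_[o@np.array([[c,s],[-s,c]])+p[:2],np.full(len(o),z)]
f=lambda p:np.r_[(proj("top",X(p,obj,69))-top).ravel(),(proj("scene",X(p,obj,69))-sc).ravel()]
q=least_squares(f,[505,-240,.185]); print(q.x,q.fun.reshape(-1,2))
p=q.x; c,s=np.cos(p[2]),np.sin(p[2])
# tool yaw now: jaw dir x of tool; want along lid y
P,M=tool(); g=np.arctan2(M[1,0],M[0,0]); w=p[2]+np.pi/2
print("jaw",g,"want",w,w-np.pi,"turn wanted world", (w-g+np.pi/2)%np.pi-np.pi/2, r.get_obs()["joint_pos"])
print("delta to z180",delta([p[0],p[1],180]))
```

```text
[ 506.57 -239.77    0.19] [[-0.5  -1.31]
 [-0.17 -1.37]
 [ 0.37  0.12]
 [ 0.34 -0.37]
 [ 0.14 -0.83]
 [-0.43  0.51]
 [-1.1  -0.9 ]
 [-0.72 -1.51]]
jaw -1.1259754491993679 want 1.7586523460460142 -1.382940307543779 turn wanted world -0.25696485834441063 [-1.18  0.09  1.23  0.    1.82 -0.06]
delta to z180 [-16.53   4.2   35.41]
```

Emit:
apply_moves(
  steps=[-16.5, 4.2, 35.4, 0.257, 8.7, -16.5, 4.2, 35.4, 0.257, 8.7, -16.5, 4.2, 35.4, 0.257, 8.7, -16.5, 4.2, 35.4, 0.257, 8.7, -16.5, 4.2, 35.4, 0.257, 8.7, -16.5, 4.2, 35.4, 0.257, 8.7, -16.5, 4.2, 35.4, 0.257, 8.7, -16.5, 4.2, 35.4, 0.257, 8.7],
)

```text
clock: 1.1
tool_pos: [506.9, -239.8, 180.0]
eef_rot: [0.545, -0.451, 0.45, -0.545]
contact_force: [-0.8, -0.7, -0.1]
opening: 87.1
```

Emit:
apply_moves(
  steps=[0, 5, 0, 0, 8.7, 0, 8, 0, 0, 8.7, 0, 10.3, 0, 0, 8.7, 0, 10.3, 0, 0, 8.7, 0, 10.3, 0, 0, 6.5, 0, 10.3, 0, 0, 6.5, 0, 10.3, 0, 0, 6.5, 0, 10.3, 0, 0, 6.5],
)

```text
clock: 2.1
tool_pos: [507.0, -240.4, 78.2]
eef_rot: [-0.545, 0.451, -0.451, 0.545]
contact_force: [0.1, -0.3, -0.0]
opening: 64.8
```

Run:
```python
from h import *
s=eyes.camera("scene")[:,:,::-1]; t=eyes.camera("top")[:,:,::-1]
o=r.get_obs(); print(o["tool_pos"],o["contact_force"],o["opening"],o["joint_pos"])
a=cv2.resize(s[205:315,110:240],(520,440),interpolation=cv2.INTER_CUBIC);b=cv2.resize(t[155:255,320:400],(280,350),interpolation=cv2.INTER_CUBIC)
k=np.zeros((440,800,3),np.uint8);k[:,:520]=a;k[:350,520:]=b;cv2.imwrite("pics/p5.png",k)
```

```text
[ 506.82 -240.3    77.83] [0.14 0.16 0.02] 64.9305280284107 [-0.5   0.01  1.57 -0.    1.56  0.88]
```

View pics/p5.png

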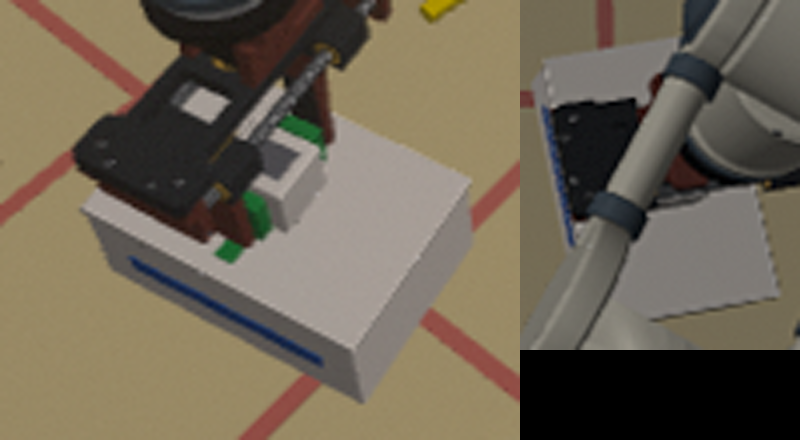

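Fingers straddle both buttons at (215,225) and (325,120), still just clear of them at 65 mm opening. Pinch.

Emit:
apply_moves(
  steps=[0, 0.3, 0, 0, 6.5, 0, 0.3, 0, 0, 4.0, 0, 0.3, 0, 0, 4.0, 0, 0.3, 0, 0, 4.0, 0, 0.3, 0, 0, 4.0, 0, 0.3, 0, 0, 4.0, 0, 0.3, 0, 0, 4.0, 0, 0.3, 0, 0, 4.0],
)

```text
clock: 3.2
tool_pos: [506.7, -240.4, 74.6]
eef_rot: [-0.545, 0.451, -0.451, 0.545]
contact_force: [-0.1, -0.6, -0.9]
opening: 44.7
```

Emit:
apply_moves(
  steps=[0, 0, 0, 0, 4.0, 0, -0.5, 0, 0, 4.0, 0, -1.5, 0, 0, 4.0, 0, -3, 0, 0, 4.0, 0, -6, 0, 0, 4.0, 0, -9, 0, 0, 4.0, 0, -11, 0, 0, 4.0, 0, -11, 0, 0, 4.0],
)

```text
clock: 4.2
tool_pos: [507.5, -240.8, 187.1]
eef_rot: [-0.544, 0.449, -0.452, 0.545]
contact_force: [0.7, -0.5, -1.9]
opening: 44.7
```

Run:
```python
from h import *
s=eyes.camera("scene")[:,:,::-1]
o=r.get_obs(); print(o["tool_pos"],o["contact_force"],o["opening"],o["joint_pos"])
cv2.imwrite("pics/p6.png",cv2.resize(s[140:320,80:300],(660,540),interpolation=cv2.INTER_CUBIC))
p,M=tool();print(np.arctan2(M[1,0],M[0,0]))
print(delta([508,239,185]))
```

```text
[ 507.   -240.5   185.17] [-0.15  0.02 -1.55] 44.90221512950065 [-0.5  -0.02  1.41  0.    1.75  0.88]
-1.3829826046413647
[-47.09  -0.01   9.05]
```

View pics/p6.png

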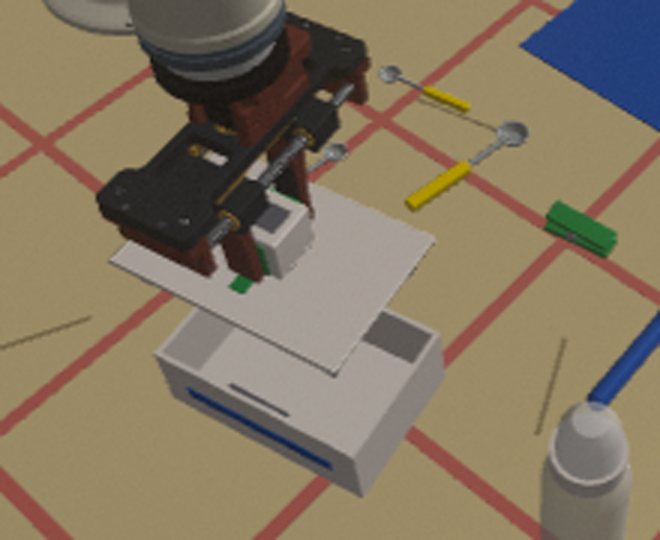

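Lid is up and level, held by its buttons; the box below is open with its keeper at (260,395). Now to the mat, turning the lid to lie along it.

Emit:
apply_moves(
  steps=[-6, 0, 1.2, -0.17, 4.0, -12, 0, 2.3, -0.34, 4.0, -18, 0, 3.5, -0.51, 4.0, -24, 0, 4.6, -0.68, 4.0, -30, 0, 5.8, -0.85, 4.0, -36, 0, 6.9, -1.02, 4.0, -42, 0, 8.1, -1.19, 4.0, -47.1, 0, 9.1, -1.351, 4.0],
)

```text
clock: 5.25
tool_pos: [507.2, 241.4, 182.5]
eef_rot: [0.707, -0.01, 0.008, -0.707]
contact_force: [-0.1, 0.0, -1.6]
opening: 45.3
```

Run:
```python
from h import *
o=r.get_obs(); print(o["tool_pos"],o["contact_force"],o["opening"],o["joint_pos"])
p,M=tool();print(np.arctan2(M[1,0],M[0,0]),M)
print(delta([509,239,47]))
```

```text
[507.16 241.41 182.55] [-0.07  0.05 -1.58] 45.291720159773746 [ 0.38 -0.01  1.41  0.    1.75  0.41]
-0.02566867664035469 [[ 1.   -0.    0.03]
 [-0.03 -0.    1.  ]
 [-0.   -1.   -0.  ]]
[ 0.23 13.55 -0.22]
```

Emit:
apply_moves(
  steps=[0, 4, -0.1, 0, 4.0, 0, 8, -0.1, 0, 4.0, 0, 11, -0.1, 0, 4.0, 0, 12.5, -0.1, 0, 4.0, 0, 13.2, -0.1, 0, 4.0, 0, 13.6, -0.1, 0, 4.0, 0, 13.8, -0.1, 0, 4.0, 0, 13.8, -0.1, 0, 4.0],
)

```text
clock: 6.25
tool_pos: [508.6, 238.4, 47.4]
eef_rot: [-0.707, 0.011, -0.012, 0.707]
contact_force: [-0.2, -0.1, -2.0]
opening: 45.1
```

Emit:
apply_moves(
  steps=[0, 0.1, 0, 0, 4.0, 0, 0.2, 0, 0, 4.0, 0, 0.3, 0, 0, 4.0, 0, 0.35, 0, 0, 4.0, 0, 0.35, 0, 0, 4.0],
)

```text
clock: 6.88
tool_pos: [508.2, 238.3, 43.3]
eef_rot: [0.707, -0.011, 0.011, -0.707]
contact_force: [-0.6, -1.1, -0.0]
opening: 44.8
```

Emit:
apply_moves(
  steps=[0, 0.05, 0, 0, 4.0, 0, 0.05, 0, 0, 4.0, 0, 0.05, 0, 0, 8.7, 0, 0.05, 0, 0, 8.7, 0, 0.05, 0, 0, 8.7, 0, 0.05, 0, 0, 8.7, 0, 0.05, 0, 0, 8.7, 0, 0.05, 0, 0, 8.7],
)

```text
clock: 7.88
tool_pos: [508.1, 238.3, 42.5]
eef_rot: [0.707, -0.011, 0.011, -0.707]
contact_force: [0.8, 0.6, 0.1]
opening: 86.7
```

Run:
```python
from h import *
o=r.get_obs(); print(o["tool_pos"],o["contact_force"],o["opening"],o["joint_pos"])
d=np.array([.13,.9915])  # spoon +x
g=np.array([449.8,-27.1])+25*d; print("spoon grip",g)
p,M=tool(); a=np.arctan2(M[1,0],M[0,0]); w=np.arctan2(d[1],d[0])-np.pi/2
print(a,"want",w,"turn(tool yaw)",-(w-a)); print(delta([g[0],g[1],120]))
```

```text
[508.12 238.31  42.51] [0.79 0.58 0.1 ] 86.69434031169428 [0.38 0.03 1.62 0.   1.5  0.41]
spoon grip [453.05  -2.31]
-0.03201051478200676 want -0.13037079892886272 turn(tool yaw) 0.09836028414685596
[ -4.74  -7.75 -24.23]
```

Emit:
apply_moves(
  steps=[0, -5, 0, 0, 8.7, 0, -11, 0, 0, 8.7, -1, -11, -5, 0.1, 4, -2, -11, -11, 0.1, 4, -3, -10, -17, 0.1, 4, -4.7, -9, -23, 0.1, 4, -4.7, -8, -24.2, 0.1, 4, -4.7, -7.8, -24.2, 0.1, 4],
)

```text
clock: 8.88
tool_pos: [453.3, -2.3, 120.0]
eef_rot: [-0.705, 0.048, -0.047, 0.706]
contact_force: [1.4, -0.2, 0.7]
opening: 40.0
```

Run:
```python
from h import *
s=eyes.camera("scene")[:,:,::-1]; t=eyes.camera("top")[:,:,::-1]
o=r.get_obs(); print(o["tool_pos"],o["contact_force"],o["opening"],o["joint_pos"])
cv2.imwrite("pics/s7.png",s);cv2.imwrite("pics/t7.png",t)
a=cv2.resize(s[90:250,130:390],(780,480),interpolation=cv2.INTER_CUBIC);cv2.imwrite("pics/p7.png",a)
```

```text
[453.71  -1.02 120.52] [0.26 0.45 0.02] 40.1199700025882 [-0.08 -0.31  1.78  0.    1.67  0.05]
```

View pics/p7.png

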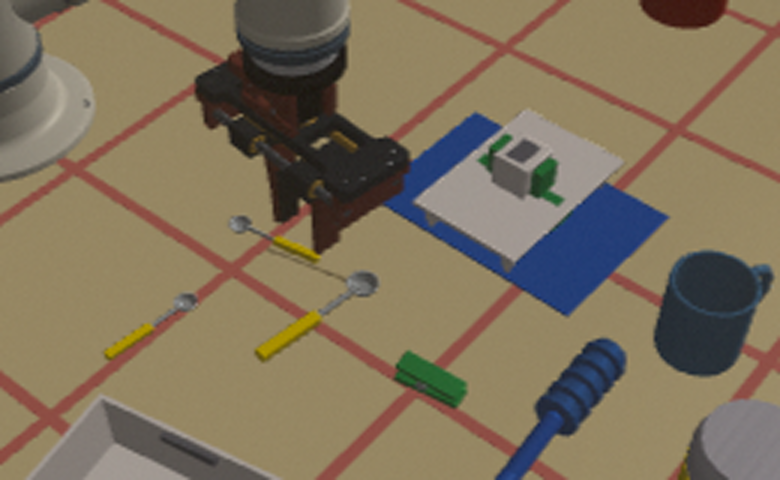

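Lid lies flat on the mat (520,190), untouched. The spoon handle runs (262,352)–(318,318). Cross-check the spoon from this view.

Run:
```python
from h import *
c=np.array([(262,352),(319,318),(363,283)])/3-.33+np.array([130,90])
P=np.array([ray("scene",x,8) for x in c]);print(P)
d=P[1]-P[0];print(np.linalg.norm(d),d/np.linalg.norm(d), "grip",P[1]-10*d/np.linalg.norm(d), P[0]+60*d/np.linalg.norm(d))
# segmented handle in scene0 and lid on mat
s=cv2.imread("pics/s7.png");m=cv2.inRange(cv2.cvtColor(s,cv2.COLOR_BGR2HSV),(20,130,100),(35,255,255))
for k in cv2.findContours(m,0,2)[0]:
    if cv2.contourArea(k)>25:
        q=np.array([ray("scene",x[0],8)[:2] for x in k],np.float32);print(k.mean((0,1)),cv2.minAreaRect(q))
print(delta([453.5,-3,60]),delta([453.5,-3,8]))
```

```text
[[447.17 -58.79   8.  ]
 [459.77   2.2    8.  ]
 [463.01  59.63   8.  ]]
62.27729638722588 [0.2  0.98 0.  ] grip [457.75  -7.6    8.  ] [459.31  -0.03   8.  ]
[171.74 203.7 ] ((347.5505065917969, -124.27369689941406), (50.92700958251953, 12.095292091369629), 84.01434326171875)
[225.17 201.69] ((451.8230895996094, -30.141429901123047), (70.64276885986328, 16.980165481567383), 81.83856964111328)
[228.76 172.89] ((386.386474609375, 53.0443229675293), (51.4363899230957, 13.144527435302734), 9.474987983703613)
[ 0.01  6.05 -0.2 ] [ 0.01 11.25 -0.21]
```

Emit:
apply_moves(
  steps=[0.05, 5, -0.25, 0, 4, 0.05, 9, -0.25, 0, 4, 0.05, 11, -0.25, 0, 4, 0.05, 11.7, -0.25, 0, 4, 0.05, 11.7, -0.25, 0, 4],
)

```text
clock: 9.6
tool_pos: [454.1, -3.7, 4.1]
eef_rot: [-0.706, 0.046, -0.046, 0.706]
contact_force: [-0.1, 0.1, 0.3]
opening: 40.0
```

Emit:
apply_moves(
  steps=[0, 0.15, 0, 0, 4, 0, 0.15, 0, 0, 0.5, 0, 0.15, 0, 0, 0.5, 0, 0.15, 0, 0, 0.5, 0, 0.15, 0, 0, 0.5, 0, 0.15, 0, 0, 0.5, 0, 0.15, 0, 0, 0.5, 0, 0.15, 0, 0, 0.5],
)

```text
clock: 10.6
tool_pos: [453.7, -4.7, 2.4]
eef_rot: [0.706, -0.047, 0.047, -0.706]
contact_force: [-1.1, 1.2, 3.3]
opening: 12.5
```

Emit:
apply_moves(
  steps=[0, -1, 0, 0, 0.5, 0, -5, 0, 0, 0.5, 0, -10, 0, 0, 0.5, 0, -14, 0, 0, 0.5, 0, -14, 0, 0, 0.5],
)

```text
clock: 11.22
tool_pos: [455.5, -4.7, 146.5]
eef_rot: [0.706, -0.044, 0.049, -0.706]
contact_force: [-1.2, -0.1, 0.0]
opening: 12.4
```

Run:
```python
from h import *
o=r.get_obs(); print(o["tool_pos"],o["contact_force"],o["opening"],o["joint_pos"])
p,M=tool(); a=np.arctan2(M[1,0],M[0,0]); print(a,a+1.383)
print(delta([497,-242,142]))
```

```text
[455.47  -4.68 146.48] [-1.23 -0.07  0.05] 12.446389530351775 [-0.09 -0.31  1.74  0.    1.71  0.05]
-0.13194439833694832 1.2510556016630516
[  7.24   0.49 -22.98]
```

Emit:
apply_moves(
  steps=[1, 0, -4, 0.17, 0.5, 2, 0, -8, 0.34, 0.5, 3, 0, -12, 0.51, 0.5, 4, 0, -15, 0.68, 0.5, 5, 0, -18, 0.85, 0.5, 6, 0, -21, 1.02, 0.5, 7.2, 0, -23, 1.19, 0.5, 7.2, 0, -23, 1.25, 0.5],
)

```text
clock: 12.22
tool_pos: [494.2, -243.1, 139.8]
eef_rot: [0.544, -0.453, 0.451, -0.544]
contact_force: [-0.4, -0.1, -1.7]
opening: 12.6
```

Run:
```python
from h import *
s=eyes.camera("scene")[:,:,::-1]
o=r.get_obs(); print(o["tool_pos"],o["contact_force"],o["opening"],o["joint_pos"])
p,M=tool(); a=np.arctan2(M[1,0],M[0,0]); print(a)
print(delta([497,-242,8]))
cv2.imwrite("pics/s8.png",s);cv2.imwrite("pics/p8.png",cv2.resize(s[180:320,90:270],(720,560),interpolation=cv2.INTER_CUBIC))
```

```text
[ 494.05 -242.47  139.9 ] [ 0.35  0.11 -0.87] 12.207311633139662 [-0.52 -0.04  1.51  0.    1.67  0.87]
-1.3877139827167528
[ 0.04 13.19  0.33]
```

View pics/p8.png

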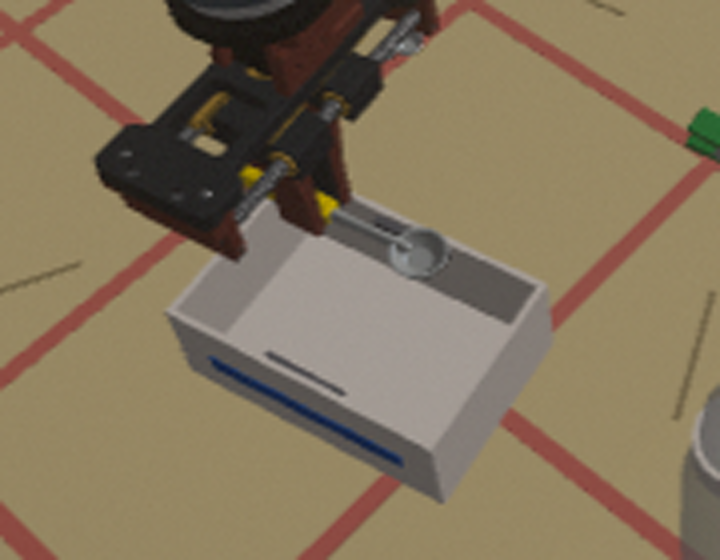

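Spoon is held level, lengthwise over the box. Lower it.

Emit:
apply_moves(
  steps=[0, 4, 0.3, 0, 0.5, 0, 8, 0.3, 0, 0.5, 0, 11, 0.3, 0, 0.5, 0, 12.5, 0.3, 0, 0.5, 0, 13, 0.3, 0, 0.5, 0, 13.2, 0.3, 0, 0.5, 0, 13.2, 0.3, 0, 0.5],
)

```text
clock: 13.15
tool_pos: [498.3, -241.8, 11.3]
eef_rot: [-0.545, 0.45, -0.451, 0.545]
contact_force: [0.6, -0.1, 0.2]
opening: 12.5
```

Emit:
apply_moves(
  steps=[0, 0.2, 0, 0, 0.5, 0, 0.4, 0, 0, 0.5, 0, 0.4, 0, 0, 0.5],
)

```text
clock: 13.52
tool_pos: [497.9, -241.6, 6.4]
eef_rot: [-0.545, 0.45, -0.451, 0.545]
contact_force: [0.7, -0.5, 1.4]
opening: 12.2
```

Contact is felt at the right height, so release and rise.

Emit:
apply_moves(
  steps=[0, 0, 0, 0, 4, 0, 0, 0, 0, 4, 0, 0, 0, 0, 4, 0, 0, 0, 0, 4, 0, -3, 0, 0, 4, 0, -8, 0, 0, 4, 0, -14, 0, 0, 4, 0, -16, 0, 0, 4],
)

```text
clock: 14.52
tool_pos: [499.0, -242.2, 171.1]
eef_rot: [-0.544, 0.448, -0.453, 0.545]
contact_force: [0.9, 0.0, 0.1]
opening: 40.3
```

Run:
```python
from h import *
o=r.get_obs(); print(o["tool_pos"],o["contact_force"],o["opening"])
p,M=tool(); a=np.arctan2(M[1,0],M[0,0])
w=-.03+np.pi/2; 
for k in(w,w-np.pi): print("turn",-(k-a), "q6~",.38-k)
print(delta([508.5,238.5,170]))
# lid on mat: top picture t7
t=cv2.imread("pics/t7.png"); cv2.imwrite("pics/p9.png",cv2.resize(t[145:265,105:235],(780,720)[0:2],interpolation=cv2.INTER_CUBIC)[:600])
```

```text
[ 499.04 -242.22  171.14] [0.85 0.   0.12] 40.33602983474988
turn -2.922735892052651 q6~ -1.1607963267948964
turn 0.21885676153714195 q6~ 1.9807963267948967
[-47.04  -0.05   9.95]
```

Emit:
apply_moves(
  steps=[-6, 0, 1.3, 0.17, 8.7, -12, 0, 2.5, 0.219, 8.7, -18, 0, 3.8, 0.219, 8.7, -24, 0, 5.1, 0.219, 8.7, -30, 0, 6.4, 0.219, 8.7, -36, 0, 7.6, 0.219, 8.7, -42, 0, 8.9, 0.219, 8.7, -47, 0, 10, 0.219, 8.7],
)

```text
clock: 15.52
tool_pos: [506.9, 241.1, 164.8]
eef_rot: [-0.493, 0.507, -0.507, 0.492]
contact_force: [0.9, -0.2, -0.3]
opening: 87.0
```

Run:
```python
from h import *
s=eyes.camera("scene")[:,:,::-1]
o=r.get_obs(); print(o["tool_pos"],o["opening"],o["joint_pos"])
p,M=tool(); print(np.arctan2(M[1,0],M[0,0]),delta([508.3,238.3,43]))
cv2.imwrite("pics/s9.png",s)
a=cv2.resize(s[200:310,110:250],(560,440),interpolation=cv2.INTER_CUBIC)
b=cv2.resize(s[90:220,240:360],(240,260),interpolation=cv2.INTER_CUBIC)
k=np.zeros((440,800,3),np.uint8);k[:,:560]=a;k[:260,560:]=b;cv2.imwrite("pics/p9.png",k)
```

```text
[506.11 246.33 164.26] 86.81052165008641 [ 0.39 -0.01  1.44  0.    1.72  1.99]
-1.596017638547652 [ 0.84 12.12  0.27]
```

View pics/p9.png

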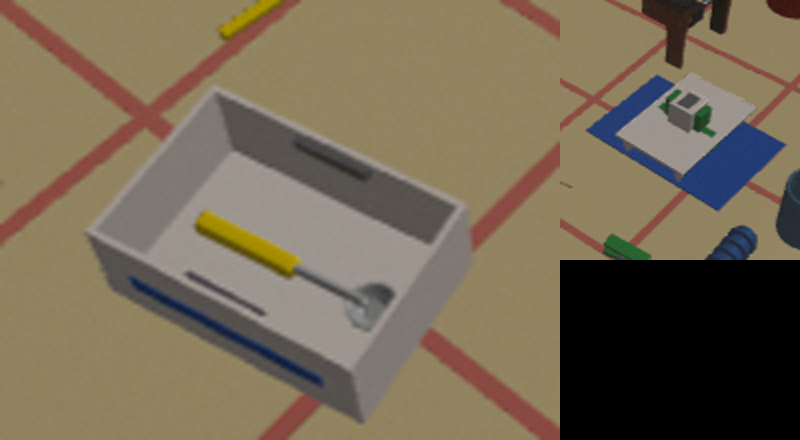

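The spoon lies on the box floor, handle (250,240), bowl (370,305), clear of the walls; the lid is still flat on the mat. Go down on the plain faces.

Emit:
apply_moves(
  steps=[0, 0, 0, 0, 8.7, 0, 0, 0, 0, 8.7, 0, 4, 0, 0, 8.7, 0, 7, 0, 0, 8.7, 0, 7, 0, 0, 8.7],
)

```text
clock: 16.2
tool_pos: [506.3, 236.7, 93.2]
eef_rot: [-0.494, 0.509, -0.507, 0.49]
contact_force: [-0.2, -0.7, 0.8]
opening: 86.9
```

Run:
```python
from h import *
o=r.get_obs(); print(o["tool_pos"],o["opening"],o["joint_pos"])
p,M=tool(); print(np.arctan2(M[1,0],M[0,0]),delta([508.3,238.3,43]))
```

```text
[506.35 236.74  93.21] 86.88084717123903 [ 0.38 -0.    1.55 -0.    1.59  1.98]
-1.6032341212941335 [-0.17  5.02  0.22]
```

Emit:
apply_moves(
  steps=[-0.15, 2, 0.2, 0, 8.7, -0.15, 4, 0.2, 0, 8.7, -0.15, 4.8, 0.2, 0, 8.7, -0.15, 4.9, 0.2, 0, 8.7, -0.15, 4.9, 0.2, 0, 8.7],
)

```text
clock: 16.82
tool_pos: [510.0, 240.5, 47.7]
eef_rot: [0.492, -0.507, 0.508, -0.493]
contact_force: [0.2, -0.5, -0.5]
opening: 87.1
```

Emit:
apply_moves(
  steps=[0.1, 0.2, -0.1, 0, 8.7, 0.1, 0.4, -0.1, 0, 8.7, 0.1, 0.4, -0.1, 0, 8.7, 0.1, 0.4, -0.1, 0, 8.7],
)

```text
clock: 17.32
tool_pos: [508.7, 239.4, 43.2]
eef_rot: [0.492, -0.507, 0.507, -0.492]
contact_force: [0.4, 0.0, 0.1]
opening: 86.7
```

Emit:
apply_moves(
  steps=[0, 0, 0, 0, 4, 0, 0, 0, 0, 4, 0, 0, 0, 0, 4, 0, 0, 0, 0, 4, 0, 0, 0, 0, 4, 0, 0, 0, 0, 4, 0, 0, 0, 0, 4, 0, 0, 0, 0, 4],
)

```text
clock: 18.32
tool_pos: [508.7, 239.3, 43.1]
eef_rot: [0.492, -0.507, 0.508, -0.492]
contact_force: [0.4, -0.8, -0.8]
opening: 43.7
```

Emit:
apply_moves(
  steps=[0, -1, 0, 0, 4, 0, -3, 0, 0, 4, 0, -7, 0, 0, 4, 0, -11, 0, 0, 4, 0, -14, 0, 0, 4, 0, -14, 0, 0, 4, 0, -14, 0, 0, 4],
)

```text
clock: 19.2
tool_pos: [508.4, 239.4, 182.3]
eef_rot: [-0.493, 0.508, -0.507, 0.492]
contact_force: [-0.6, -0.0, -1.8]
opening: 43.8
```

Run:
```python
from h import *
o=r.get_obs(); print(o["tool_pos"],o["contact_force"],o["opening"],o["joint_pos"])
p,M=tool(); a=np.arctan2(M[1,0],M[0,0]); print(a,"turn",-(.188-np.pi-a),delta([506.8,-240.3,184]))
# box from rim corners in s9 vs prior
from scipy.optimize import least_squares
c=np.array([(89,233),(352,367),(469,206),(216,87)])/4-.37+np.array([110,200])
ob=np.array([(-88,-58),(88,-58),(88,58),(-88,58)],float)
ob=np.array([(-88,-58),(88,-58),(88,58),(-88,58)],float)
def X(p): 
    cc,s=np.cos(p[2]),np.sin(p[2]); return np.c_[ob@np.array([[cc,s],[-s,cc]])+p[:2],np.full(4,64)]
q=least_squares(lambda p:(proj("scene",X(p))-c).ravel(),[505,-240,.185]); print(q.x,q.fun)
```

```text
[508.39 239.36 182.3 ] [-0.56 -0.   -1.76] 43.832132070863224 [ 0.38 -0.02  1.41  0.    1.75  1.98]
-1.6008932374351617 turn 1.3526994161546313 [47.95 -0.16  1.28]
[ 509.18 -240.41    0.19] [-0.52 -0.26  0.42  1.19  0.25 -0.51 -0.18 -0.8 ]
```

Emit:
apply_moves(
  steps=[6, 0, 0.2, 0.17, 4, 12, 0, 0.3, 0.34, 4, 18, 0, 0.5, 0.51, 4, 24, 0, 0.6, 0.68, 4, 30, 0, 0.8, 0.85, 4, 36, 0, 1, 1.02, 4, 42, 0, 1.1, 1.19, 4, 48, 0, 1.3, 1.353, 4],
)

```text
clock: 20.2
tool_pos: [506.2, -242.3, 180.9]
eef_rot: [-0.065, 0.705, -0.703, 0.063]
contact_force: [0.2, 0.3, -0.9]
opening: 43.7
```

Emit:
apply_moves(
  steps=[0, 0, 0, 0, 4, 0, 2, 0, 0, 4, 0, 3, 0, 0, 4, 0, 3, 0, 0, 4, 0, 3, 0, 0, 4],
)

```text
clock: 20.82
tool_pos: [507.5, -240.0, 153.4]
eef_rot: [0.067, -0.704, 0.704, -0.067]
contact_force: [-0.0, 0.4, -1.7]
opening: 43.7
```

Run:
```python
from h import *
s=eyes.camera("scene")[:,:,::-1];t=eyes.camera("top")[:,:,::-1]
o=r.get_obs(); print(o["tool_pos"],o["contact_force"],o["opening"],o["joint_pos"])
p,M=tool(); a=np.arctan2(M[1,0],M[0,0]); print(a,a+np.pi,delta([506.8,-240.3,100]))
cv2.imwrite("pics/s10.png",s);cv2.imwrite("pics/t10.png",t)
a=cv2.resize(s[200:310,110:240],(520,440),interpolation=cv2.INTER_CUBIC)
b=cv2.resize(t[155:255,320:400],(280,350),interpolation=cv2.INTER_CUBIC)
k=np.zeros((440,800,3),np.uint8);k[:,:520]=a;k[:350,520:]=b;cv2.imwrite("pics/p10.png",k)
```

```text
[ 507.61 -240.43  153.98] [ 0.7   0.22 -1.28] 44.02159842191351 [-0.5  -0.02  1.46  0.    1.69  2.45]
-2.953060066146062 0.18853258744373091 [ 0.08  5.4  -0.03]
```

View pics/p10.png

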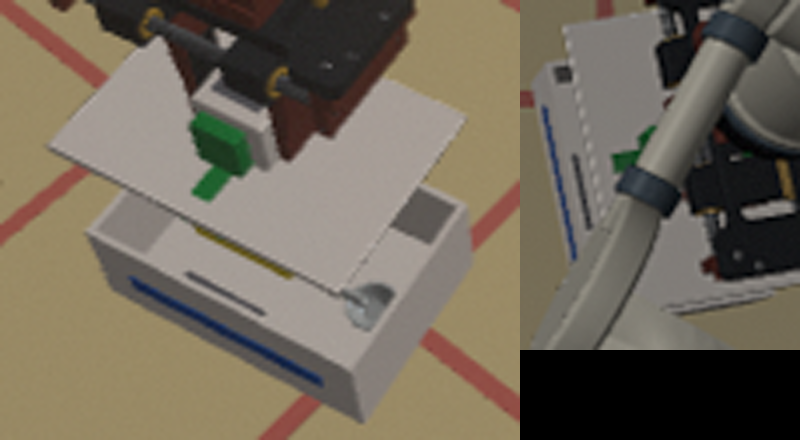

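Lid hangs level and aligned over the box: corners (49,148), (345,293), (467,118), with the box rim below. Measure the offset in this one view.

Run:
```python
from h import *
from scipy.optimize import least_squares
def fit(uv,ob,z,n):
    uv=np.array(uv);ob=np.array(ob,float)
    def X(p):
        c,s=np.cos(.188),np.sin(.188);return np.c_[ob@np.array([[c,s],[-s,c]])+p[:2],np.full(len(ob),z)]
    q=least_squares(lambda p:(proj(n,X(p))-uv).ravel(),[505,-240]);return q.x,q.fun
sc=lambda l:np.array(l)/4-.37+np.array([110,200])
L=fit(sc([(49,148),(345,293),(467,118)]),[(-90,-60),(90,-60),(90,60)],148.9,"scene")
B=fit(sc([(89,233),(352,367),(469,206),(216,87)]),[(-88,-58),(88,-58),(88,58),(-88,58)],64,"scene")
B3=fit(sc([(89,233),(352,367),(469,206)]),[(-88,-58),(88,-58),(88,58)],64,"scene")
for x in(L,B,B3): print(x[0],x[1])
```

```text
[ 512.54 -239.33] [-0.31 -0.53 -1.    0.83  1.41 -0.58]
[ 509.18 -240.4 ] [-0.5  -0.43  0.24  1.27  0.26 -0.35 -0.01 -0.88]
[ 508.75 -239.99] [-0.48 -0.66  0.23  1.01  0.24 -0.58]
```

Emit:
apply_moves(
  steps=[-0.0, 2, 0, 0, 4, 0.1, 3.5, 0, 0, 4, 0.1, 4.5, 0, 0, 4, 0.1, 4.6, 0, 0, 4, 0.1, 4.6, 0, 0, 4],
)

```text
clock: 21.55
tool_pos: [506.3, -241.1, 107.4]
eef_rot: [0.066, -0.704, 0.704, -0.066]
contact_force: [0.4, -0.1, -2.1]
opening: 44.1
```

Run:
```python
from h import *
s=eyes.camera("scene")[:,:,::-1]
o=r.get_obs(); print(o["tool_pos"],o["contact_force"],o["opening"])
print(delta([506,-240.3,100]))
cv2.imwrite("pics/s11.png",s)
cv2.imwrite("pics/p11.png",cv2.resize(s[205:310,115:240],(750,630),interpolation=cv2.INTER_CUBIC)[:600])
```

```text
[ 506.48 -241.16  107.75] [-0.06 -0.6  -2.32] 43.83043237829309
[ 0.03  0.78 -0.09]
```

View pics/p11.png

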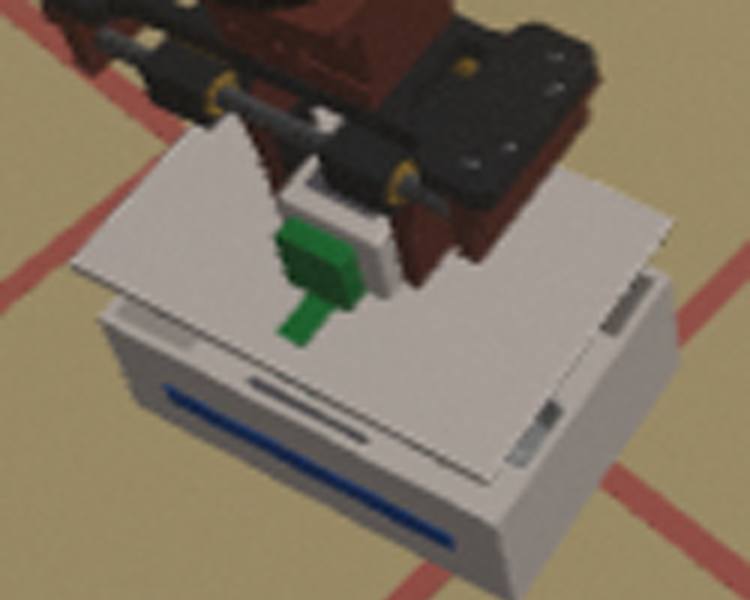

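Run:
```python
from h import *
from scipy.optimize import least_squares
def fit(uv,ob,z,n="scene"):
    uv=np.array(uv);ob=np.array(ob,float)
    def X(p):
        c,s=np.cos(.188),np.sin(.188);return np.c_[ob@np.array([[c,s],[-s,c]])+p[:2],np.full(len(ob),z)]
    q=least_squares(lambda p:(proj(n,X(p))-uv).ravel(),[505,-240]);return q.x,q.fun
sc=lambda l:np.array(l)/6-.4+np.array([115,205])
o=[(-90,-60),(90,-60),(90,60)];o2=[(-88,-58),(88,-58),(88,58)]
print(fit(sc([(72,266),(490,485),(674,221)]),o,102.4)); print(fit(sc([(100,318),(498,522),(672,272)]),o2,64))
print(r.get_obs()["tool_pos"])
```

```text
(array([ 510.59, -241.17]), array([-0.71, -0.2 , -0.03,  0.14,  0.76, -0.11]))
(array([ 507.58, -239.77]), array([-0.12, -0.74, -0.07,  0.39,  0.2 ,  0.27]))
[ 506.48 -241.16  107.75]
```

Emit:
apply_moves(
  steps=[0.13, 0, -0.12, 0, 4, 0.13, 0.3, -0.12, 0, 4, 0.13, 0.6, -0.12, 0, 4, 0.13, 0.8, -0.12, 0, 4, 0.13, 0.8, -0.12, 0, 4],
)

```text
clock: 22.22
tool_pos: [504.5, -239.9, 98.8]
eef_rot: [-0.066, 0.704, -0.704, 0.066]
contact_force: [0.6, -0.3, -1.3]
opening: 44.2
```

Emit:
apply_moves(
  steps=[0, 0.1, 0, 0, 4, 0, 0.2, 0, 0, 4, 0, 0.3, 0, 0, 4, 0, 0.4, 0, 0, 4, 0, 0.4, 0, 0, 4],
)

```text
clock: 22.85
tool_pos: [504.8, -240.2, 95.3]
eef_rot: [0.066, -0.704, 0.704, -0.066]
contact_force: [-0.8, -0.5, -0.9]
opening: 43.8
```

Emit:
apply_moves(
  steps=[0, 0.1, 0, 0, 4, 0, 0.2, 0, 0, 4, 0, 0.3, 0, 0, 4, 0, 0.4, 0, 0, 4, 0, 0.4, 0, 0, 4],
)

```text
clock: 23.48
tool_pos: [505.0, -240.2, 91.5]
eef_rot: [0.066, -0.704, 0.704, -0.067]
contact_force: [0.5, -2.5, 3.4]
opening: 44.2
```

Emit:
apply_moves(
  steps=[0, 0.1, 0.05, 0, 4, 0, 0.2, 0.05, 0, 4, 0, 0.3, 0.05, 0, 4, 0, 0.4, 0.05, 0, 4, 0, 0.5, 0.05, 0, 4, 0, 0.5, 0.05, 0, 4],
)

```text
clock: 24.22
tool_pos: [505.5, -240.5, 87.6]
eef_rot: [0.066, -0.704, 0.704, -0.067]
contact_force: [0.3, 0.2, 8.3]
opening: 44.1
```

Emit:
apply_moves(
  steps=[0, 0.15, 0, 0, 4, 0, 0.3, 0, 0, 4, 0, 0.45, 0, 0, 4, 0, 0.6, 0, 0, 4, 0, 0.7, 0, 0, 4, 0, 0.7, 0, 0, 4],
)

```text
clock: 24.98
tool_pos: [504.5, -240.3, 78.5]
eef_rot: [-0.067, 0.704, -0.704, 0.066]
contact_force: [-0.4, -1.3, -0.6]
opening: 43.6
```

Emit:
apply_moves(
  steps=[0, 0.1, 0, 0, 4, 0, 0.2, 0, 0, 4, 0, 0.3, 0, 0, 4, 0, 0.4, 0, 0, 4, 0, 0.5, 0, 0, 4, 0, 0.5, 0, 0, 4],
)

```text
clock: 25.72
tool_pos: [504.8, -240.5, 74.2]
eef_rot: [-0.066, 0.704, -0.704, 0.066]
contact_force: [-0.2, 0.0, 2.8]
opening: 44.3
```

Near home, with force rising. Press a little more, then do a short tug to check the catches.

Emit:
apply_moves(
  steps=[0, 0.1, 0, 0, 4, 0, 0.2, 0, 0, 4, 0, 0.2, 0, 0, 4, 0, 0.2, 0, 0, 4],
)

```text
clock: 26.22
tool_pos: [504.8, -240.5, 74.1]
eef_rot: [0.066, -0.704, 0.704, -0.066]
contact_force: [-4.2, 1.9, 11.8]
opening: 43.6
```

Emit:
apply_moves(
  steps=[0, -0.1, 0, 0, 4, 0, -0.2, 0, 0, 4, 0, -0.3, 0, 0, 4, 0, -0.4, 0, 0, 4, 0, -0.4, 0, 0, 4],
)

```text
clock: 26.85
tool_pos: [504.4, -240.5, 75.3]
eef_rot: [-0.067, 0.704, -0.704, 0.066]
contact_force: [0.4, -1.2, -3.5]
opening: 43.6
```

Emit:
apply_moves(
  steps=[0, -0.1, 0, 0, 4, 0, -0.2, 0, 0, 4, 0, -0.2, 0, 0, 4, 0, -0.2, 0, 0, 4],
)

```text
clock: 27.35
tool_pos: [504.3, -240.4, 75.6]
eef_rot: [-0.067, 0.704, -0.704, 0.065]
contact_force: [4.0, -4.1, -15.9]
opening: 44.0
```

The tug meets 16 N with no rise, so it's caught. Push back to neutral, open and withdraw.

Emit:
apply_moves(
  steps=[0, 0.2, 0, 0, 4, 0, 0.35, 0, 0, 4, 0, 0.35, 0, 0, 4, 0, 0.35, 0, 0, 8.7, 0, 0.35, 0, 0, 8.7, 0, 0.35, 0, 0, 8.7, 0, 0.35, 0, 0, 8.7, 0, 0.35, 0, 0, 8.7],
)

```text
clock: 28.35
tool_pos: [504.8, -240.5, 74.7]
eef_rot: [-0.066, 0.704, -0.704, 0.066]
contact_force: [-0.1, -0.2, 0.5]
opening: 86.3
```

Emit:
apply_moves(
  steps=[0, -3, 0, 0, 8.7, 0, -8, 0, 0, 8.7, 0, -13, 0, 0, 8.7, 6, -13, 0, 0, 8.7, 12, -13, 0, 0, 8.7, 14, -13, 0, 0, 8.7, 14, -13, 0, 0, 8.7, 14, -13, 0, 0, 8.7],
)

```text
clock: 29.35
tool_pos: [367.8, -266.5, 204.7]
eef_rot: [-0.066, 0.704, -0.704, 0.066]
contact_force: [-0.7, -0.5, -0.0]
opening: 87.1
```

Run:
```python
from h import *
s=eyes.camera("scene")[:,:,::-1]; o=r.get_obs(); print(o["clock"],o["tool_pos"],o["contact_force"],o["opening"])
cv2.imwrite("pics/p12.png",cv2.resize(s[140:320,80:340],(780,540),interpolation=cv2.INTER_CUBIC))
```

```text
29.4 [ 367.98 -266.43  204.47] [0.2  0.54 0.04] 87.10533988977942
```

View pics/p12.png

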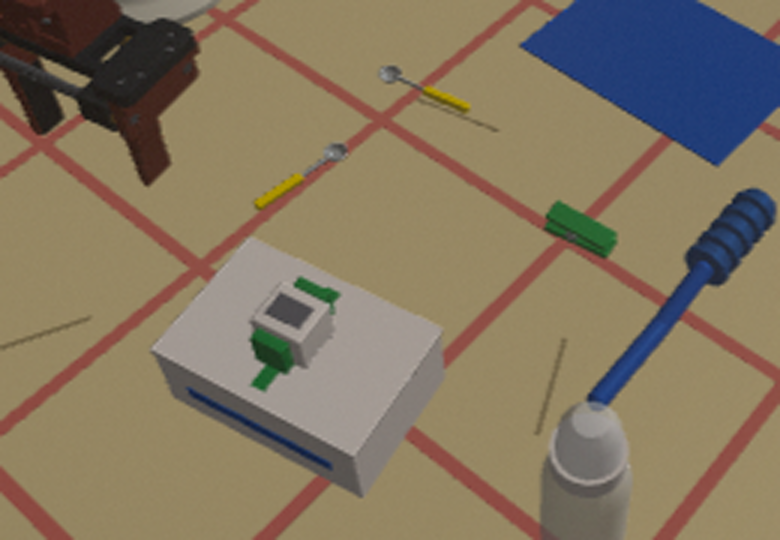

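The lid sits flush on the box around (295,350) with both buttons out, and the clip and brush are where they were. Handing in.

```bash
python3 -c "
from workcell import r
print(r.sign_off())"
```

```text
the job is handed in; nothing more can be done
None
```

I finished the whole job and handed it in at about 29 s on the robot's clock; the hand-in gives no verdict. I pinched the lid off by its green buttons and laid it flat on the mat. The 140 mm spoon went onto the box floor. I then took the lid by its plain sides and pressed it home.

**Catches:** pressing stopped hard at home height, about 12 N at TCP 74.1 mm where 74.1 was expected. An upward tug then met about 16 N with only 1–1.5 mm of rise, which fits both catches holding.

**Last picture:** the lid sits flush and aligned with both buttons out. The arm is clear with no contact force, and the clip, brush and bottle show no sign of having moved. The mug was outside that last crop, but the arm never came near it.

**Disagreement:** the two cameras differed by 3–5 mm on the box's x position. I used about 505 mm, and the lid went in there with little sideways force (at most about 2.5 N).

**Not checked:** the buttons staying out during the second lift was not measured, only seen in the pictures.

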